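Park the hot crucible and take its temperature

TASK

The crucible is just out of the tube furnace and still hot: slide its steel pan along the bench, without lifting or tipping it, until the whole pan stands on the white heat-proof sheet. Then draw the pistol-shaped infrared thermometer out of its holder and take a reading: hold it up in the air, nose pointing down at a slant, aimed at the crucible's mouth with the lens about 15 cm away from it. The program finishes while still holding the thermometer steady on its aim; never touch the hot pan or crucible with the thermometer, and leave everything else where it stands.

Things in the scene. Friction and masses are not known exactly. Their poses are not given: they have to be found in the camera images.
- pan: round steel pan, loose, 0.4 to 0.65 kg, 120 mm across the rim (116 at the foot), 26 mm high, with a buff firebrick disc and one white crucible (50 mm across, top 62 mm up) fixed upright in its middle. Slides with friction about 0.5 to 0.75. Starts in one of two places left of the sheet, the empty dish in the other. Origin: centre of its underside, on the bench; z up
- crucible_mouth (a point): centre of the crucible's open top, on the pan's axis, 62 mm above the pan's underside
- sheet: white square heat-proof sheet 170 x 170 mm, 1 mm thin, fixed on the bench; its edge is no obstacle, the pan slides over it as over the bench. Origin: its centre at bench height; x and y along its edges, turned up to 0.25 rad. The whole pan is on it when the two centres are within 25 mm
- thermometer: grey pistol, 0.2 to 0.35 kg, always measuring (no trigger to pull), handle down in the holder. Origin: centre of handle foot; x to the nose, y left, z up. Black handle 36 x 28 mm, z 0-108 mm. Barrel 42 mm wide, flat sides, x -62 to 90, z 105-150 mm; nose ring 37 mm across, to x 104. Centre of mass near x 11, z 97. Grip from above across the barrel at about x 5, z 128-130 mm, force 25 N
- lens (a point): centre of the lens at the thermometer's nose, at x = 105, z = 127.5 mm of the thermometer; same axes as the thermometer: it looks along its x axis
- holder: thermometer's bench holder, fixed: steel base 110 (x) x 100 x 12 mm, on it a grey open-topped well 51 x 43 mm (inside 41 x 33), rim 85 mm and floor 15 mm above the bench. The foot stands on that floor, 70 mm below the rim, nose along the holder's x, 2.5 mm play all round. Origin: centre of its underside, z up; right of the sheet, x axis to the robot's left within 0.5 rad
- dish: bystander: empty white ceramic dish, 64 mm across, 20 mm high; origin at its underside
- jar: bystander: brown glass jar with black cap, 52 mm across, 75 mm high; origin at its underside
- flange: bystander: blank steel vacuum flange lying flat, 70 mm across, 13 mm thick; origin at its underside
- cylinder: bystander: small aluminium gas sample cylinder standing upright, 48 mm across, 82 mm high; origin at its underside
- wrench: bystander: steel wrench, 170 mm long, lying on the bench in front of the robot; origin under its middle, x along it
- tweezers: bystander: steel tweezers, 130 mm long, 7 mm high, lying on the bench beyond the holder; origin under the middle, x along them
Not all that is in view belongs to the job. There is more than one size of the holder; the job needs the larger.

How it is judged (in metres and radians):
On the way, in this order (a step that is already met when the one before it is completed fails the run):
1. the whole pan stands at rest on the sheet (x of pan in the frame of sheet between -0.03 and 0.03 m and y of pan in the frame of sheet between -0.03 and 0.03 m and height (world z) of pan below 0.005 m and angle between pan's own z axis and vertical below 0.06 rad and linear speed of pan below 0.02 m/s), for 0.3 s.
2. the thermometer is drawn out of the holder and held clear of it (z of thermometer in the frame of holder above 0.088 m and contact force between thermometer and the fingers above 1 N), for 0.2 s.
At the end, for the whole second after the job is handed in: Pan flat and still, its centre within 30 mm of the sheet's along each sheet axis. Thermometer held still by the fingers, clear of holder and pan, foot over 40 and lens over 90 mm up, nose 0.3 to 1.15 rad below level; crucible mouth 80 to 220 mm ahead of the lens, within 22 mm of its axis in y and z (all of step 1 and y of crucible_mouth in the frame of lens between -0.022 and 0.022 m and z of crucible_mouth in the frame of lens between -0.022 and 0.022 m and x of crucible_mouth in the frame of lens between 0.08 and 0.22 m and angle between thermometer's own x axis and vertical between 1.8708 and 2.7208 rad and contact force between thermometer and the fingers above 1 N and contact force between thermometer and holder below 0.1 N and contact force between thermometer and pan below 0.1 N and height (world z) of thermometer above 0.04 m and height (world z) of lens above 0.09 m and linear speed of thermometer below 0.03 m/s and angular speed of thermometer below 0.15 rad/s); the arm keeps its last pose, push and grip.
It fails at once if the pan is lifted off the bench or tipped (height (world z) of pan above 0.012 m or angle between pan's own z axis and vertical above 0.15 rad).
It fails at once if the thermometer touches the hot pan or crucible (contact force between thermometer and pan above 0.3 N).
It fails at once if a bystander is moved more than 25 mm (distance of any of dish, jar, flange, cylinder, wrench, tweezers from where it was at the start of the episode above 0.025 m).
It also fails if it takes over 64 s, if anything falls off the work surface, if the arm or the gripper's body presses on something with over 40 N, if the wrist force passes 120 N, or if a joint passes its speed limit or range.

ROBOT

A 6-joint arm with a two-finger parallel gripper is mounted at the origin on the work surface. World frame = base frame: x ahead of the robot, y to its left, z up, the work surface at z = 0. Lengths are in m, angles in degrees, forces in N, time in s.
With the tool pointing down it reaches from about 0.325 to 0.85 m from the base axis. Payload 4.4 kg.
Tool frame: the origin (TCP) lies midway between the tips of the shut fingers; the grasp point (between the pads) lies 19 mm behind it (hold_point_z is the distance from the TCP to the grasp point, in m); z points along the fingers, y is the line along which they close (so a half turn about z gives the same grasp; the last joint's range is limited). The gripper opens to 94 mm and grips with 3 to 60 N. Pads are 16 mm wide; open, the fingers measure 119 mm over their backs; the gripper's body (75 mm by 177 mm) begins 78 mm behind the grasp point.
Start: joints at [63.799, 11.837, 88.321, -0, 79.842, -8.623], TCP at [0.174, 0.548, 0.205] pointing down, gripper open.
Joint ranges: [-156.59, 156.59], [-49.26, 127.26], [12.9, 141.05], [-63.56, 243.56], [4.71, 150.69], [-161.64, 161.64]. Speed limits (degrees/s): [159.86, 159.86, 180, 180, 180, 180].

INTERFACE

Orientations are given as a 3x3 rotation matrix whose columns are the frame's x, y, z axes.
In Python, from workcell import get_state, grab_frame, get_calibration, job_done, hold_point_z gives the robot as it stands.
- The arm moves only by the tool jog_arm, never from a script. Its argument "plan" is a list that holds one entry, the list of rows, each a list of 7 numbers: the turn, a rotation vector about the tool's x, y, z in rad, then the shift along the tool's x, y, z in m, then the opening, from -1 (shut) to 1 (fully open). In form: [[[ax, ay, az, tx, ty, tz, claw], ...]]. A call has 1 to 5 rows; each row is the pose to reach, as a shift and turn from the pose commanded when the call began, along the tool's axes at that moment; what a row does not reach only later rows make up. A row lasts 1/12 s, in which the tool goes at most 41.7 mm and 7.16 degrees, less where a joint would pass 70% of its speed; a pose out of reach is approached as far as the arm can. A call with a gripper value outside its range is refused whole. The fingers move at their own pace and stop on an object; "squeeze" is the grip in N (left out, the last holds). Time passes only in rows, so rows that repeat a pose let the fingers close. It gives the time, the measured TCP pose, the force, the opening and the grip force at its end, in the units of the state.
- get_state(): the state, without advancing time (a new reading comes with each control period).
- grab_frame(name): name is "scene" or "top" or "wrist"; returns (picture, depth): 480x640x3 uint8, red, green, blue; 480x640 float32, m along the optical axis (not along the pixel's ray), 0 where there is no reading.
- get_calibration(name): a dict with "fx", "fy", "cx", "cy" (pixels), "R" (3x3) and "t" (3): a world point X has camera coordinates R X + t; the wrist camera has in their place "mount" (4x4, takes a point from camera to tool coordinates, whose origin is the TCP and whose axes are the flange's). Camera axes: x right, y down, z forward; pixel columns grow to the right and rows downward; lengths in m; the calibration is good to about 2 mm. The wrist camera is an equidistant fisheye: a pixel r from the principal point sees the ray r / f radians off the axis. A picture is of the moment at which its call begins: read the wrist's pose just before it. get_calibration takes no time and is no camera call.
- job_done(): hands the job in; it is judged then, once.
The state is a dict: "clock": time; "joints": joint angles; "qd": joint speeds; "tau": joint torques, N m; "eef_pos": TCP position; "ee_rot": TCP orientation; "wrist_force": force on the tool from outside, world axes, zero at the start; "moment": the same for the moment, N m; "width": finger opening in m; "gripper_force": force on a finger pad.
Only numpy, scipy, OpenCV 4.12 (cv2) and the standard library are available. Lean on these libraries where they do the work, as an engineer would, in place of code of your own. Each camera call takes 0.05 s, during which the arm holds its last target. There are 200 camera calls.

## Working session

There is one attempt and no reset: what is moved stays moved. The work goes in short steps, Python scripts to look and compute and a tool call to move; the robot and the scene stay as the last step left them, time stands still between calls to the robot, and variables do not carry over. Pictures are saved under pics/ and viewed, at most 10 in all, crops included, and the job is handed in when it is done.

Besides the shell and the picture viewer there is one more tool, called after "Call:" as a command line: name --argument value ..., lists and objects as JSON in quotes. jog_arm: Moves the arm, as the interface text tells. Its arguments: {"type":"object","properties":{"plan":{"type":"array"},"squeeze":{"type":"number"}},"required":["plan"]}

```bash
ls; mkdir -p pics
python3 - <<'E'
from workcell import *
import cv2,numpy as np
np.set_printoptions(precision=4,suppress=True)
print(get_state(),hold_point_z)
for n in("scene","top"):
    p,d=grab_frame(n);cv2.imwrite(f"pics/{n}.png",p[:,:,::-1]);np.savez(f"{n}.npz",p=p,d=d)
    print(n,get_calibration(n))
print(get_calibration("wrist"))
E
```

```text
pics
{'clock': 0.0, 'joints': array([63.7982, 11.883 , 88.4035, -0.0017, 79.8404, -8.6246]), 'qd': array([0.0414, 0.0731, 0.0405, 0.0357, 0.0036, 0.0121]), 'tau': array([ -0.0001, -37.0885, -28.1415,   0.0697,   0.0364,  -0.0002]), 'eef_pos': array([0.1733, 0.5474, 0.2043]), 'ee_rot': array([[-0.9533,  0.302 , -0.001 ],
       [ 0.302 ,  0.9533, -0.002 ],
       [ 0.0003, -0.0022, -1.    ]]), 'wrist_force': array([ 0.2638, -0.3798,  0.0532]), 'moment': array([ 0.0357, -0.0064, -0.0046]), 'gripper_force': 0.0, 'width': 0.09396630443489931} 0.0188
scene {'fx': 619.6867169598667, 'fy': 619.6867169598667, 'cx': 326.75883363574667, 'cy': 241.89498340723108, 'R': array([[ 0.4071,  0.9133, -0.012 ],
       [ 0.6447, -0.2966, -0.7046],
       [-0.6471,  0.2791, -0.7095]]), 't': array([-0.1339, -0.2662,  1.7171])}
top {'fx': 456.47092702594495, 'fy': 456.47092702594495, 'cx': 319.7577506796448, 'cy': 242.8708671243876, 'R': array([[-0.0259, -0.9994,  0.0232],
       [-0.9952,  0.0236, -0.0954],
       [ 0.0948, -0.0256, -0.9952]]), 't': array([-0.0656,  0.5359,  1.1959])}
{'fx': 371.64829954431775, 'fy': 371.64829954431775, 'cx': 322.8371287523025, 'cy': 244.95714754502256, 'mount': array([[ 0.0002, -0.9605, -0.2783,  0.0802],
       [ 1.    ,  0.0003, -0.0001,  0.0004],
       [ 0.0002, -0.2783,  0.9605, -0.178 ],
       [ 0.    ,  0.    ,  0.    ,  1.    ]])}
```

View pics/scene.png

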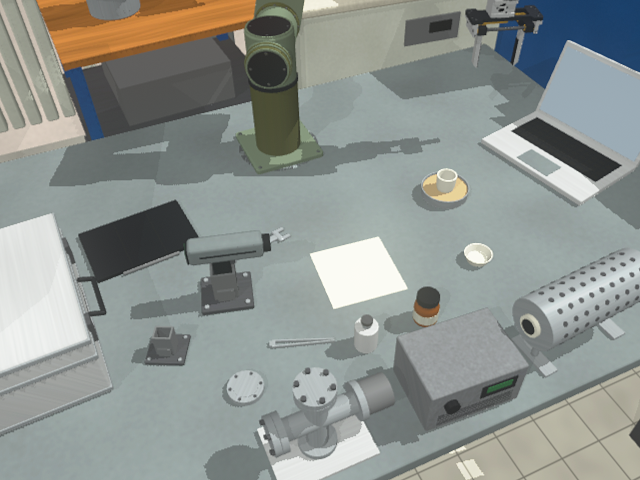

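View pics/top.png

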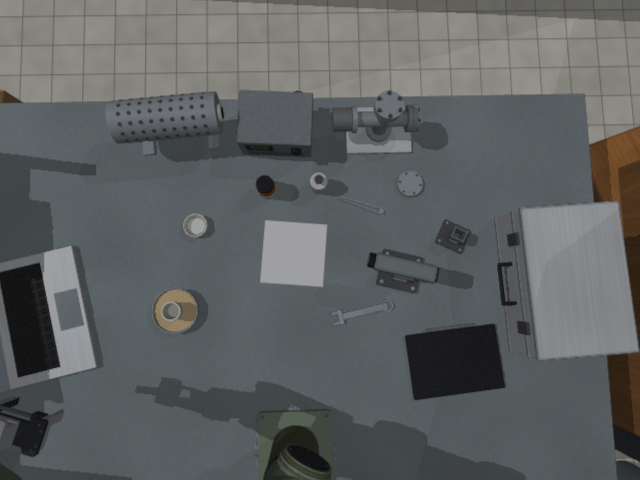

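The scene view (and top view, where up is +x and left is +y) shows:
- Pan with buff disc and crucible: top (177,311), scene (446,185).
- Dish: top (195,226).
- White sheet: top (294,254), scene (358,271).
- Thermometer in its holder: top (403,268), scene (228,250).
- Holder candidates: the one under the thermometer at top (403,270), and a small empty one at top (453,236), scene (168,345). The larger one, holding the pistol, fits.

```bash
cat > h.py <<'E'
import numpy as np,cv2
from workcell import *
np.set_printoptions(precision=4,suppress=True)
C={n:get_calibration(n) for n in("scene","top")}
def ray(n,uv):
    c=C[n];R=np.array(c["R"]);t=np.array(c["t"])
    d=np.array([(uv[0]-c["cx"])/c["fx"],(uv[1]-c["cy"])/c["fy"],1.])
    return -R.T@t,R.T@d
def plane(n,uv,z):
    o,d=ray(n,uv);return o+d*(z-o[2])/d[2]
def tri(u1,u2):
    (o1,d1),(o2,d2)=ray("scene",u1),ray("top",u2)
    s=np.linalg.lstsq(np.c_[d1,-d2],o2-o1,rcond=None)[0]
    a,b=o1+d1*s[0],o2+d2*s[1];return (a+b)/2,np.linalg.norm(a-b)
def blob(m,box):
    x0,y0,x1,y1=box;k=np.zeros(m.shape,np.uint8);k[y0:y1,x0:x1]=m[y0:y1,x0:x1]
    cs,_=cv2.findContours(k,cv2.RETR_EXTERNAL,cv2.CHAIN_APPROX_NONE)
    return max(cs,key=cv2.contourArea)
E
python3 - <<'E'
from h import *
I={n:np.load(n+".npz")["p"] for n in C}
H={n:cv2.cvtColor(I[n],cv2.COLOR_RGB2HSV).astype(int) for n in C}
for n,b in(("top",(250,210,340,300)),("scene",(300,225,420,318))):
    m=(H[n][...,2]>175)&(H[n][...,1]<40)
    c=blob(m.astype(np.uint8),b);r=cv2.approxPolyDP(c,0.05*cv2.arcLength(c,True),True)[:,0]
    P=np.array([plane(n,x,.001) for x in r]);print(n,"sheet",r.tolist(),P[:,:2].tolist(),P.mean(0))
    e=P[1]-P[0];print(np.degrees(np.arctan2(e[1],e[0])),np.linalg.norm(e))
for n,b in(("top",(145,280,210,345)),("scene",(410,160,480,215))):
    m=(H[n][...,1]>70)&(H[n][...,0]<25)
    c=blob(m.astype(np.uint8),b);e=cv2.fitEllipse(c);print(n,"buff",e,plane(n,e[0],.022))
cv2.imwrite("pics/crop.png",np.hstack([cv2.resize(I["top"][225:305,355:475],(400,267),interpolation=2)[...,::-1],cv2.resize(I["scene"][225:315,180:300],(400,300),interpolation=2)[:267,:,::-1]]))
a=cv2.resize(I["top"][280:345,140:215],None,fx=5,fy=5)[...,::-1];b=cv2.resize(I["scene"][160:225,410:485],None,fx=5,fy=5)[...,::-1]
top=cv2.imread("pics/crop.png");ab=np.hstack([a,b]);ab=np.hstack([ab,np.zeros((ab.shape[0],50,3),np.uint8)])
cv2.imwrite("pics/crop.png",np.vstack([top,ab[:330]]))
E
```

```text
Traceback (most recent call last):
  File "h.py", line 18, in blob
    return max(cs,key=cv2.contourArea)
ValueError: max() iterable argument is empty
```

```bash
cat > m.py <<'E'
from h import *
I={n:np.load(n+".npz")["p"] for n in C}
H={n:cv2.cvtColor(I[n],cv2.COLOR_RGB2HSV).astype(int) for n in C}
print(H["top"][254,294],H["scene"][271,358],H["top"][311,190],H["top"][280,294])
for n,b in(("top",(250,210,340,300)),("scene",(300,225,420,318))):
    v=H[n][...,2];x=v[254,294] if n=="top" else v[271,358]
    m=(v>(x+v[215 if n=="top" else 230,330 if n=="top" else 310])/2)
    c=blob(m.astype(np.uint8),b);r=cv2.approxPolyDP(c,0.05*cv2.arcLength(c,True),True)[:,0]
    P=np.array([plane(n,x,.001) for x in r]);print(n,"sheet",r.tolist(),P.mean(0))
    e=P[1]-P[0];print(np.degrees(np.arctan2(e[1],e[0])),np.linalg.norm(e))
for n,b in(("top",(145,280,210,345)),("scene",(410,160,480,215))):
    m=(H[n][...,1]>70)&(H[n][...,0]<25)
    c=blob(m.astype(np.uint8),b);e=cv2.fitEllipse(c);print(n,"buff",e,plane(n,e[0],.022))
cv2.imwrite("pics/crop.png",np.hstack([cv2.resize(I["top"][225:305,355:475],(400,267),interpolation=2)[...,::-1],cv2.resize(I["scene"][225:315,180:300],(400,300),interpolation=2)[:267,:,::-1]]))
a=cv2.resize(I["top"][280:345,140:215],None,fx=5,fy=5)[...,::-1];b=cv2.resize(I["scene"][160:225,410:485],None,fx=5,fy=5)[...,::-1]
top=cv2.imread("pics/crop.png");ab=np.hstack([a,b]);ab=np.hstack([ab,np.zeros((ab.shape[0],50,3),np.uint8)])
cv2.imwrite("pics/crop.png",np.vstack([top,ab[:330]]))
E
python3 m.py
```

```text
[105   3 160] [ 26   8 252] [ 19  79 106] [120   5 161]
top sheet [[265, 220], [260, 282], [322, 286], [326, 224]] [ 0.5111 -0.0068  0.001 ]
174.61023747760055 0.1696041070043102
scene sheet [[377, 236], [310, 253], [333, 308], [407, 288]] [ 0.5085 -0.0068  0.001 ]
-95.14048948315519 0.16590105147164644
top buff ((174.82737731933594, 310.1668701171875), (39.954010009765625, 41.49016189575195), 43.437721252441406) [0.3658 0.3069 0.022 ]
scene buff ((444.70440673828125, 187.3115997314453), (24.088411331176758, 41.97917556762695), 98.3294677734375) [0.3663 0.3066 0.022 ]
```

View pics/crop.png

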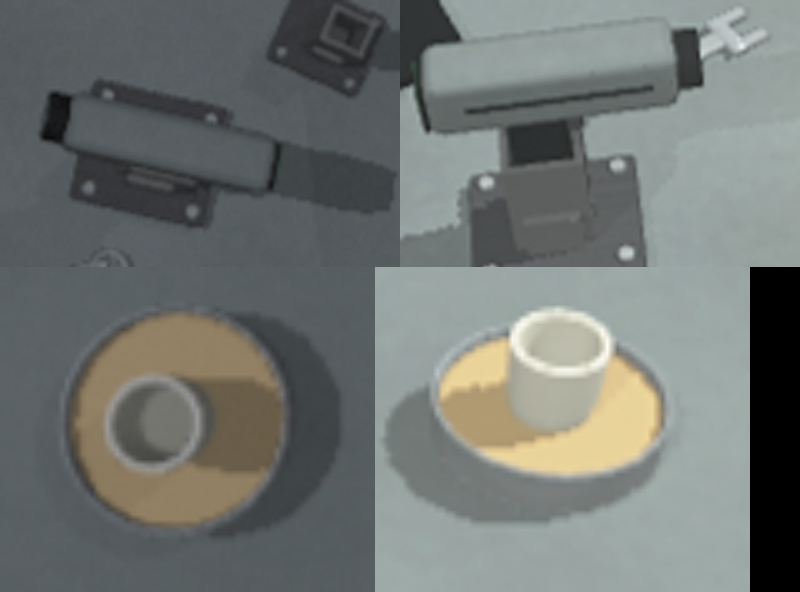

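The crop confirms both choices. The pistol stands in the larger holder, with its black nose ring to the left in the top view. The pan has the buff disc and the crucible, with the mouth at top (171,311) and scene (447,176).

```bash
cat >> h.py <<'E'
from scipy.spatial.transform import Rotation as Rn
def down(ang): # tool down, tool x at world angle (deg)
    a=np.radians(ang);x=np.array([np.cos(a),np.sin(a),0]);z=np.array([0,0,-1.]);return np.c_[x,np.cross(z,x),z]
def rel(R,p):
    s=get_state();R0=np.array(s["ee_rot"]);p0=np.array(s["eef_pos"])
    v=Rn.from_matrix(R0.T@R).as_rotvec();d=R0.T@(np.array(p)-p0)
    print("rel rot",v.round(4),"shift",d.round(4),"rows>=",max(np.linalg.norm(v)/.125,np.linalg.norm(d)/.0417).__round__(1),"t",s["clock"],p0,"F",s["wrist_force"],"w",s["width"],s["gripper_force"],"j",s["joints"])
E
python3 - <<'E'
from h import *
print(tri((447,175.6),(170.8,311.2)))
pan=np.array([.366,.307]);sh=np.array([.510,-.007]);u=(sh-pan);L=np.linalg.norm(u);u/=L
a=np.degrees(np.arctan2(-u[1],-u[0]));print(a,L,pan-.09*u)
rel(down(a),[*(pan-.09*u),.12])
E
```

```text
(array([0.3654, 0.3074, 0.0584]), np.float64(0.0019760911421450485))
114.6361296498905 0.3454446410063413 [0.3285 0.3888]
rel rot [-0.002   0.0006  0.8341] shift [-0.1958 -0.1043  0.0846] rows>= 6.7 t 0.1 [0.1734 0.5475 0.2044] F [-0.287  -0.1442 -0.5341] w 0.09374922792156105 0.0 j [63.799  11.879  88.3945 -0.0034 79.8408 -8.625 ]
```

Call:
jog_arm --plan '[[[0, 0, 0.12, -0.028, -0.015, 0.012, 0.5], [0, 0, 0.24, -0.056, -0.03, 0.024, 0.5], [0, 0, 0.36, -0.084, -0.045, 0.036, 0.5], [0, 0, 0.48, -0.112, -0.06, 0.048, 0.5], [0, 0, 0.6, -0.14, -0.075, 0.06, 0.5]]]'

```text
clock: 0.52
eef_pos: [0.2849, 0.433, 0.1445]
ee_rot: [[-0.612, 0.791, -0.0], [0.791, 0.612, -0.001], [-0.0, -0.001, -1.0]]
wrist_force: [0.1, 0.7, -0.5]
width: 0.0711
gripper_force: 0.0
```

Call:
jog_arm --plan '[[[0, 0, 0.117, -0.023, -0.046, 0.025, 0.5], [0, 0, 0.234, -0.023, -0.046, 0.025, 0.5], [0, 0, 0.234, -0.023, -0.046, 0.025, 0.5], [0, 0, 0.234, -0.023, -0.046, 0.025, 0.5]]]'

```text
clock: 0.85
eef_pos: [0.2622, 0.3874, 0.12]
ee_rot: [[-0.418, 0.908, -0.001], [0.908, 0.418, -0.0], [-0.0, -0.001, -1.0]]
wrist_force: [-0.3, 0.3, 0.8]
width: 0.0707
gripper_force: 0.0
```

Run:
```python
from h import *
rel(down(114.64),[.3285,.3888,.010])
```

```text
rel rot [-0.0007  0.      0.0016] shift [-0.0265  0.0609  0.11  ] rows>= 3.1 t 0.85 [0.2622 0.3874 0.12  ] F [-0.2772  0.265   0.8025] w 0.07069097213353161 0.0 j [ 45.2836   4.0608 107.9819   0.0134  67.9978  20.5464]
```

Call:
jog_arm --plan '[[[0, 0, 0, -0.013, 0.03, 0.0, 0.5], [0, 0, 0, -0.0265, 0.061, 0.0, 0.5], [0, 0, 0, -0.0265, 0.061, 0.037, 0.5], [0, 0, 0, -0.0265, 0.061, 0.073, 0.5], [0, 0, 0, -0.0265, 0.061, 0.098, 0.5]]]'

```text
clock: 1.27
eef_pos: [0.3306, 0.391, 0.0215]
ee_rot: [[-0.419, 0.908, 0.002], [0.908, 0.419, 0.002], [0.001, 0.002, -1.0]]
wrist_force: [-0.6, -0.3, -0.2]
width: 0.0708
gripper_force: 0.0
```

Call:
jog_arm --plan '[[[0, 0, 0, 0, 0, 0.0115, 0.5], [0, 0, 0, 0, 0, 0.0115, 0.5]]]'

```text
clock: 1.43
eef_pos: [0.3279, 0.3891, 0.0088]
ee_rot: [[-0.419, 0.908, -0.003], [0.908, 0.419, -0.003], [-0.001, -0.004, -1.0]]
wrist_force: [0.1, -0.7, 0.0]
width: 0.0705
gripper_force: 0.0
```

Run:
```python
from h import *
p,d=grab_frame("top");cv2.imwrite("pics/t2.png",cv2.resize(p[240:480,100:360],None,fx=2,fy=2)[...,::-1])
pan=np.array([.366,.307]);sh=np.array([.510,-.007]);u=(sh-pan);u/=np.linalg.norm(u)
rel(down(114.64),[*(sh-.055*u),.010])
```

```text
rel rot [-0.0006  0.      0.0019] shift [-0.3814 -0.0018  0.0007] rows>= 9.1 t 1.4833 [0.3291 0.3901 0.0107] F [-0.1428  0.3033 -0.1006] w 0.07057096452645284 0.0 j [ 40.1217  18.6522 105.9648   0.0076  55.4149  15.368 ]
```

View pics/t2.png

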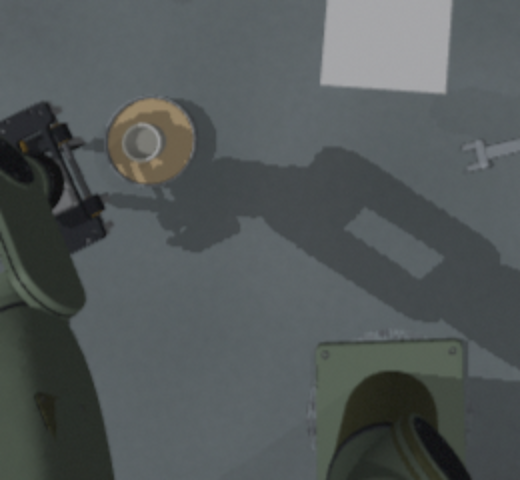

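The gripper stands left and below the pan, facing it, and the sheet is up and to the right. The way is clear, so I push.

Call:
jog_arm --plan '[[[0, 0, 0, -0.01, 0, 0, 0.5], [0, 0, 0, -0.02, 0, 0, 0.5], [0, 0, 0, -0.03, 0, 0, 0.5], [0, 0, 0, -0.04, 0, 0, 0.5], [0, 0, 0, -0.05, 0, 0, 0.5]]]'

```text
clock: 1.9
eef_pos: [0.3511, 0.3444, 0.0125]
ee_rot: [[-0.416, 0.909, 0.002], [0.909, 0.416, 0.004], [0.003, 0.004, -1.0]]
wrist_force: [-2.7, 4.5, 3.1]
width: 0.0706
gripper_force: 2.4
```

Call:
jog_arm --plan '[[[0, 0, 0, -0.014, 0, 0, 0.5], [0, 0, 0, -0.028, 0, 0, 0.5], [0, 0, 0, -0.042, 0, 0, 0.5], [0, 0, 0, -0.056, 0, 0, 0.5], [0, 0, 0, -0.07, 0, 0, 0.5]]]'

```text
clock: 2.32
eef_pos: [0.3803, 0.2804, 0.0124]
ee_rot: [[-0.416, 0.909, 0.002], [0.909, 0.416, 0.003], [0.002, 0.003, -1.0]]
wrist_force: [-1.4, 5.2, 3.4]
width: 0.0706
gripper_force: 2.8
```

Call:
jog_arm --plan '[[[0, 0, 0, -0.014, 0, 0, 0.5], [0, 0, 0, -0.028, 0, 0, 0.5], [0, 0, 0, -0.042, 0, 0, 0.5], [0, 0, 0, -0.056, 0, 0, 0.5], [0, 0, 0, -0.07, 0, 0, 0.5]]]'

```text
clock: 2.73
eef_pos: [0.4091, 0.2165, 0.0122]
ee_rot: [[-0.416, 0.909, 0.002], [0.909, 0.416, 0.003], [0.002, 0.003, -1.0]]
wrist_force: [-2.7, 5.5, 3.9]
width: 0.0707
gripper_force: 3.1
```

Call:
jog_arm --plan '[[[0, 0, 0, -0.014, 0, 0, 0.5], [0, 0, 0, -0.028, 0, 0, 0.5], [0, 0, 0, -0.042, 0, 0, 0.5], [0, 0, 0, -0.056, 0, 0, 0.5], [0, 0, 0, -0.07, 0, 0, 0.5]]]'

```text
clock: 3.15
eef_pos: [0.4377, 0.1527, 0.012]
ee_rot: [[-0.416, 0.909, 0.001], [0.909, 0.416, 0.002], [0.002, 0.001, -1.0]]
wrist_force: [-1.7, 5.2, 4.6]
width: 0.0705
gripper_force: 3.3
```

Call:
jog_arm --plan '[[[0, 0, 0, -0.014, 0, 0, 0.5], [0, 0, 0, -0.028, 0, 0, 0.5], [0, 0, 0, -0.042, 0, 0, 0.5], [0, 0, 0, -0.056, 0, 0, 0.5], [0, 0, 0, -0.07, 0, 0, 0.5]]]'

```text
clock: 3.57
eef_pos: [0.4663, 0.089, 0.0118]
ee_rot: [[-0.416, 0.909, -0.0], [0.909, 0.416, 0.002], [0.002, 0.001, -1.0]]
wrist_force: [-3.2, 5.1, 5.1]
width: 0.0706
gripper_force: 3.4
```

```bash
cat > pan.py <<'E'
from h import *
def pan():
    q=[]
    for n,hh in(("top",.022),("scene",.022)):
        p,d=grab_frame(n);np.savez(n+"2.npz",p=p,d=d)
        h=cv2.cvtColor(p,cv2.COLOR_RGB2HSV).astype(int)
        m=(h[...,1]>70)&(h[...,0]<25)&(h[...,2]>60)
        b=(150,200,345,345) if n=="top" else (300,160,480,318)
        c=blob(m.astype(np.uint8),b);x,y,w,hh2=cv2.boundingRect(c);e=cv2.fitEllipse(cv2.convexHull(c))
        q.append(plane(n,e[0],hh));print(n,e,q[-1])
    return q
if __name__=="__main__":
    pan();pn=np.array([.366,.307]);sh=np.array([.510,-.007]);u=(sh-pn);u/=np.linalg.norm(u)
    rel(down(114.64),[*(sh-.055*u),.010])
E
python3 pan.py
```

```text
top ((278.58380126953125, 260.3827209472656), (35.440521240234375, 40.671119689941406), 166.17852783203125) [0.4901 0.0322 0.022 ]
scene ((369.7521057128906, 252.78384399414062), (33.76406478881836, 48.698116302490234), 93.31644439697266) [0.4907 0.0341 0.022 ]
rel rot [ 0.0014  0.0018 -0.0023] shift [-0.0481 -0.0007  0.0018] rows>= 1.2 t 3.6667 [0.4677 0.0871 0.0117] F [ 0.0765 -0.1253 -0.6907] w 0.07056351810102006 0.0 j [  0.1489  14.9359 110.8947  -0.0745  54.0542 -24.317 ]
```

Call:
jog_arm --plan '[[[0, 0, 0, -0.013, 0, 0, 0.5], [0, 0, 0, -0.026, 0, 0, 0.5], [0, 0, 0, -0.036, 0, 0, 0.5], [0, 0, 0, -0.042, 0, 0, 0.5], [0, 0, 0, -0.045, 0, 0, 0.5]]]'

```text
clock: 4.08
eef_pos: [0.4849, 0.0481, 0.011]
ee_rot: [[-0.416, 0.909, -0.001], [0.909, 0.416, 0.001], [0.001, -0.001, -1.0]]
wrist_force: [-2.9, 4.8, 4.5]
width: 0.0706
gripper_force: 2.9
```

Call:
jog_arm --plan '[[[0, 0, 0, 0, 0, 0, 0.5], [0, 0, 0, 0, 0, 0, 0.5], [0, 0, 0, 0.015, 0, 0, 0.5], [0, 0, 0, 0.035, 0, 0, 0.5], [0, 0, 0, 0.06, 0, 0, 0.5]]]'

```text
clock: 4.5
eef_pos: [0.4611, 0.1023, 0.011]
ee_rot: [[-0.416, 0.909, 0.002], [0.909, 0.416, -0.002], [-0.002, 0.001, -1.0]]
wrist_force: [-0.8, -0.2, -0.4]
width: 0.0706
gripper_force: 0.0
```

Call:
jog_arm --plan '[[[0, 0, 0, 0.02, 0, -0.035, 1], [0, 0, 0, 0.03, 0, -0.075, 1], [0, 0, 0, 0.04, 0, -0.115, 1], [0, 0, 0, 0.05, 0, -0.155, 1], [0, 0, 0, 0.06, 0, -0.19, 1]]]'

```text
clock: 4.92
eef_pos: [0.4357, 0.1577, 0.2036]
ee_rot: [[-0.418, 0.909, 0.004], [0.909, 0.418, -0.001], [-0.003, 0.003, -1.0]]
wrist_force: [1.5, 0.4, 0.1]
width: 0.0938
gripper_force: 0.0
```

```bash
python3 pan.py
python3 - <<'E'
from h import *
a=np.load("top2.npz")["p"];b=np.load("scene2.npz")["p"]
cv2.imwrite("pics/t3.png",np.vstack([cv2.resize(x,None,fx=4,fy=4,interpolation=cv2.INTER_CUBIC)[...,::-1] for x in(a[205:275,250:450],b[220:295,150:350])]))
E
```

```text
top ((291.73016357421875, 253.48428344726562), (40.4305305480957, 40.52436828613281), 35.3249626159668) [ 0.5078 -0.0032  0.022 ]
scene ((358.28265380859375, 262.946533203125), (34.451873779296875, 49.582916259765625), 92.82060241699219) [ 0.5079 -0.0031  0.022 ]
rel rot [0.0149 0.0053 0.0023] shift [-0.124  -0.0089  0.1987] rows>= 5.6 t 5.0167 [0.44   0.1591 0.2082] F [0.1565 0.1966 0.7065] w 0.09380479472134375 0.0 j [  9.3033  -2.2706 103.2329  -0.0647  78.133  -15.4554]
```

View pics/t3.png

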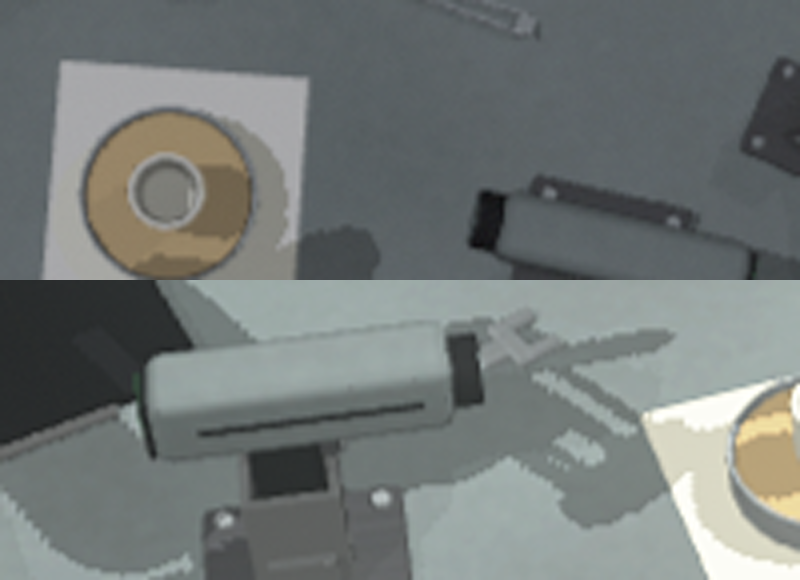

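The pan is fully on the sheet, about 5 mm off centre. The top crop shows the barrel with its black nose ring at about top (372,260); the scene crop shows its side. I'll now view it with the wrist camera from two places.

Run:
```python
from h import *
f=lambda u,v:(355+u*.3,225+v*.3)
for q in((73,122),(272,164),(173,142)): print(plane("top",f(*q),.16))
a,b=plane("top",f(73,122),.16),plane("top",f(272,164),.16);e=a-b;ang=np.degrees(np.arctan2(e[1],e[0]));print(ang)
c=(a+b)/2
rel(down(ang),[c[0]-.08*e[0]/np.linalg.norm(e)*1.3,c[1]-.08*e[1]/np.linalg.norm(e)*1.3,.30])
```

```text
[ 0.4734 -0.2104  0.16  ]
[ 0.4398 -0.3518  0.16  ]
[ 0.4573 -0.2815  0.16  ]
76.66669467398137
rel rot [0.0161 0.0001 0.665 ] shift [-0.4889 -0.2322 -0.0927] rows>= 13.2 t 5.0167 [0.44   0.1591 0.2082] F [0.1565 0.1966 0.7065] w 0.09380479472134375 0.0 j [  9.3033  -2.2706 103.2329  -0.0647  78.133  -15.4554]
```

Call:
jog_arm --plan '[[[0, 0, 0, -0.032, -0.015, -0.018, 1], [0, 0, 0, -0.064, -0.03, -0.036, 1], [0, 0, 0, -0.096, -0.045, -0.054, 1], [0, 0, 0, -0.128, -0.06, -0.072, 1], [0, 0, 0, -0.16, -0.075, -0.09, 1]]]'

```text
clock: 5.43
eef_pos: [0.4331, -0.0211, 0.2906]
ee_rot: [[-0.418, 0.909, -0.001], [0.909, 0.418, -0.001], [-0.001, -0.001, -1.0]]
wrist_force: [0.4, 0.7, 0.9]
width: 0.0943
gripper_force: 0.0
```

Call:
jog_arm --plan '[[[0, 0, 0, -0.033, -0.016, 0, 1], [0, 0, 0, -0.066, -0.032, 0, 1], [0, 0, 0, -0.1, -0.048, 0, 1], [0, 0, 0, -0.133, -0.063, 0, 1], [0, 0, 0, -0.166, -0.079, 0, 1]]]'

```text
clock: 5.85
eef_pos: [0.4304, -0.2054, 0.2897]
ee_rot: [[-0.416, 0.909, -0.001], [0.909, 0.416, -0.001], [-0.0, -0.001, -1.0]]
wrist_force: [0.6, 0.3, 0.0]
width: 0.094
gripper_force: 0.0
```

Call:
jog_arm --plan '[[[0, 0, 0.11, -0.033, -0.016, 0, 1], [0, 0, 0.22, -0.066, -0.032, 0, 1], [0, 0, 0.33, -0.1, -0.048, 0, 1], [0, 0, 0.44, -0.133, -0.063, 0, 1], [0, 0, 0.55, -0.163, -0.078, 0, 1]]]'

```text
clock: 6.27
eef_pos: [0.4273, -0.3863, 0.2892]
ee_rot: [[0.126, 0.992, -0.002], [0.992, -0.126, -0.0], [-0.001, -0.002, -1.0]]
wrist_force: [-0.1, -0.4, 0.4]
width: 0.0935
gripper_force: 0.0
```

Call:
jog_arm --plan '[[[0, 0, 0.115, 0, 0, 0, 1], [0, 0, 0.115, 0, 0, 0, 1], [0, 0, 0.115, 0, 0, 0, 1]]]'

```text
clock: 6.52
eef_pos: [0.4276, -0.3838, 0.2894]
ee_rot: [[0.231, 0.973, -0.002], [0.973, -0.231, 0.001], [0.001, -0.002, -1.0]]
wrist_force: [0.2, -0.4, -0.1]
width: 0.0941
gripper_force: 0.0
```

Run:
```python
from h import *
s=get_state();p,d=grab_frame("wrist");np.savez("w1.npz",p=p,d=d,R=s["ee_rot"],t=s["eef_pos"]);cv2.imwrite("pics/w1.png",p[...,::-1])
rel(np.array(s["ee_rot"]),s["eef_pos"])
```

```text
rel rot [0.0006 0.0003 0.0008] shift [-0.0006 -0.0001  0.0005] rows>= 0.0 t 6.5667 [ 0.4279 -0.3833  0.2899] F [-0.655  -0.301   0.3264] w 0.09405422157615038 0.0 j [-50.4666   8.8661  81.8759  -0.0273  89.346  -37.1747]
```

View pics/w1.png

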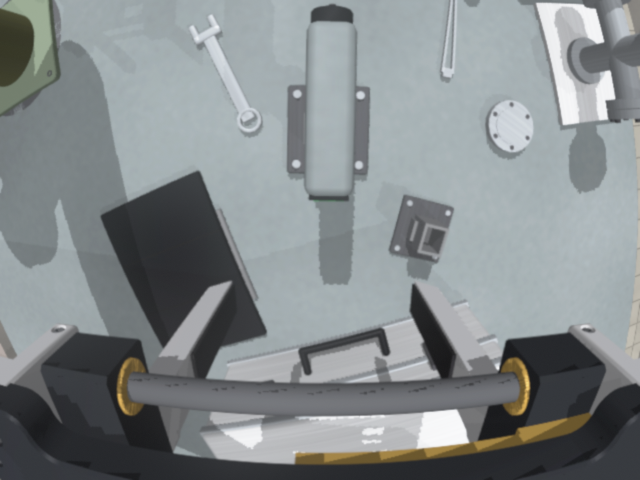

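The wrist view shows the barrel from above (columns 307–356, rows 20–195, nose ring at the top, rows 5–20). The holder base bolts are at (297,96), (361,95), (297,163) and (360,165). The small holder is at (425,230). Now a second view, 70 mm further on.

Call:
jog_arm --plan '[[[0, 0, 0, 0.035, 0, 0, 1], [0, 0, 0, 0.07, 0, 0, 1], [0, 0, 0, 0.07, 0, 0, 1], [0, 0, 0, 0.07, 0, 0, 1]]]'

```text
clock: 6.9
eef_pos: [0.445, -0.3135, 0.2913]
ee_rot: [[0.227, 0.974, 0.0], [0.974, -0.227, -0.001], [-0.001, 0.001, -1.0]]
wrist_force: [1.1, 0.3, 0.5]
width: 0.0942
gripper_force: 0.0
```

```bash
cat >> h.py <<'E'
W=get_calibration("wrist")
def wray(f,uv):
    M=np.array(W["mount"]);d=np.array([uv[0]-W["cx"],uv[1]-W["cy"]]);r=np.hypot(*d);th=r/W["fx"]
    c=np.r_[d/r*np.sin(th),np.cos(th)];return f["t"]+f["R"]@M[:3,3],f["R"]@M[:3,:3]@c
def wplane(f,uv,z):
    o,d=wray(f,uv);return o+d*(z-o[2])/d[2]
E
python3 - <<'E'
from h import *
s=get_state();p,d=grab_frame("wrist");np.savez("w2.npz",p=p,d=d,R=s["ee_rot"],t=s["eef_pos"])
a=np.load("w1.npz")["p"]
g=[cv2.cvtColor(x,cv2.COLOR_RGB2GRAY).astype(int) for x in(a,p)]
cv2.imwrite("pics/w12.png",np.hstack([cv2.resize(a[0:220,260:400],None,fx=2.7,fy=2.7)[...,::-1],cv2.resize(p[100:320,260:400],None,fx=2.7,fy=2.7)[...,::-1]]))
rel(np.array(s["ee_rot"]),s["eef_pos"])
for r in(40,80,130,180): print(r,g[0][r,285:380].tolist())
E
```

```text
rel rot [-0.      0.0003 -0.0019] shift [ 0.0011 -0.     -0.    ] rows>= 0.0 t 6.95 [ 0.4448 -0.3146  0.2913] F [-0.1319 -0.6627  0.3696] w 0.09368324650801044 0.0 j [-44.3432   5.0042  85.9972  -0.0457  88.9283 -31.1145]
40 [179, 180, 180, 180, 179, 178, 177, 177, 176, 175, 176, 176, 177, 177, 177, 177, 176, 176, 176, 175, 166, 138, 126, 135, 146, 153, 157, 162, 167, 170, 174, 179, 180, 181, 181, 181, 181, 181, 181, 181, 181, 181, 181, 181, 181, 180, 180, 180, 180, 179, 178, 178, 177, 177, 176, 177, 177, 176, 177, 176, 175, 175, 172, 168, 163, 160, 155, 151, 146, 137, 127, 130, 152, 166, 169, 169, 169, 170, 170, 170, 170, 170, 169, 168, 167, 166, 165, 166, 166, 167, 168, 168, 169, 169, 168]
80 [168, 168, 168, 168, 168, 169, 169, 169, 168, 169, 169, 170, 170, 169, 170, 169, 168, 169, 168, 163, 145, 131, 135, 146, 153, 158, 163, 166, 171, 174, 178, 180, 180, 181, 181, 182, 181, 181, 181, 181, 180, 180, 179, 179, 178, 177, 177, 176, 176, 175, 176, 176, 176, 175, 176, 176, 175, 175, 176, 175, 174, 173, 170, 166, 162, 157, 154, 148, 143, 132, 124, 141, 165, 171, 173, 175, 175, 175, 175, 
[... 339 characters left out ...]
 176, 176, 175, 175, 175, 175, 174, 173, 172, 171, 167, 163, 160, 156, 152, 148, 141, 130, 115, 109, 110, 112, 114, 113, 113, 113, 113, 113, 112, 112, 111, 107, 119, 158, 173, 175, 175, 176, 175, 176, 177, 177, 178, 178]
180 [176, 175, 175, 174, 173, 170, 169, 169, 172, 172, 164, 158, 163, 170, 172, 172, 173, 171, 157, 134, 128, 140, 150, 154, 157, 160, 164, 167, 170, 171, 173, 173, 172, 173, 172, 173, 172, 173, 173, 172, 172, 172, 172, 172, 172, 171, 171, 172, 170, 170, 171, 170, 171, 171, 170, 170, 171, 170, 169, 167, 164, 161, 157, 153, 149, 144, 136, 123, 118, 130, 145, 150, 149, 149, 152, 157, 148, 139, 141, 146, 149, 156, 168, 173, 172, 172, 173, 173, 173, 175, 175, 175, 175, 175, 175]
```

View pics/w12.png

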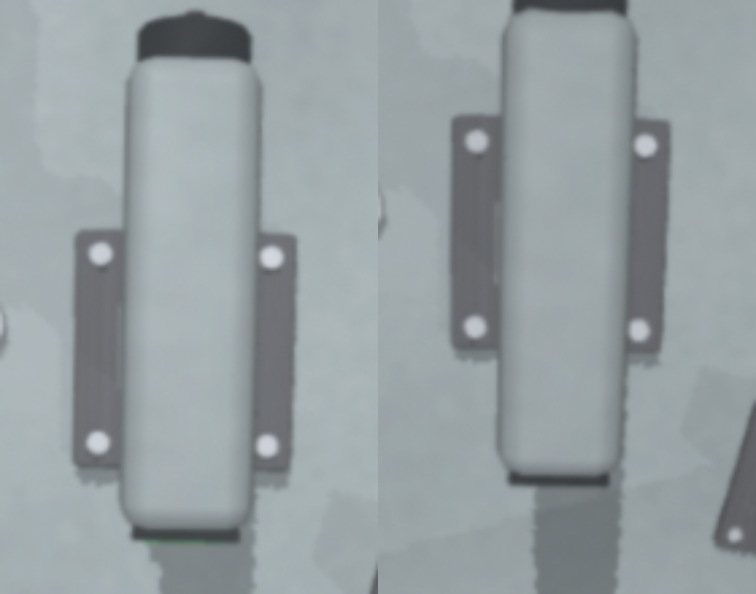

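Both crops clearly show the four bolts and the barrel with its front and rear edges. I'll triangulate from them.

Run:
```python
from h import *
f1,f2=[dict(np.load(x)) for x in("w1.npz","w2.npz")]
A=lambda u,v:(260+u/2.7,v/2.7)
B=lambda u,v:(260+(u-378)/2.7,100+v/2.7)
def t2(a,b):
    (o1,d1),(o2,d2)=wray(f1,A(*a)),wray(f2,B(*b))
    s=np.linalg.lstsq(np.c_[d1,-d2],o2-o1,rcond=None)[0];p,q=o1+d1*s[0],o2+d2*s[1];return (p+q)/2,np.linalg.norm(p-q)
bp=[((100,254),(477,142)),((271,257),(645,146)),((97,443),(475,327)),((267,446),(639,330))]
for a,b in bp: print("bolt",t2(a,b),wplane(f1,A(*a),.014),wplane(f2,B(*b),.014))
for f,T,k in((f1,A,0),(f2,B,1)):
    P=np.array([wplane(f,T(*x[k]),.014) for x in bp]);e=P[0]+P[1]-P[2]-P[3];print("holder",P.mean(0),np.degrees(np.arctan2(e[1],e[0])))
F,r=t2((194,58),(569,10)),t2((186,530),(559,474));print("front",F,"rear",r)
for f,T,e in((f1,A,((126,150),(261,150),(122,450),(251,450))),(f2,B,((503,100),(635,100),(498,400),(624,400)))):
    P=np.array([wplane(f,T(*x),.148) for x in e]);m=(P[::2]+P[1::2])/2;d=m[0]-m[1]
    ang=np.degrees(np.arctan2(d[1],d[0]));print("barrel mids",m,ang,np.linalg.norm(P[0]-P[1]),np.linalg.norm(P[2]-P[3]))
```

```text
bolt (array([ 0.4301, -0.2421,  0.014 ]), np.float64(0.0003811997309827389)) [ 0.4299 -0.242   0.014 ] [ 0.4303 -0.2421  0.014 ]
bolt (array([ 0.5034, -0.2608,  0.0158]), np.float64(0.00012568539223439736)) [ 0.5036 -0.2606  0.014 ] [ 0.5036 -0.2609  0.014 ]
bolt (array([ 0.4085, -0.3253,  0.0128]), np.float64(0.00048581766551564323)) [ 0.4084 -0.3252  0.014 ] [ 0.4089 -0.3251  0.014 ]
bolt (array([ 0.4829, -0.3442,  0.0122]), np.float64(0.00029541244492229545)) [ 0.4826 -0.344   0.014 ] [ 0.483  -0.3438  0.014 ]
holder [ 0.4561 -0.2929  0.014 ] 75.69373157772343
holder [ 0.4565 -0.293   0.014 ] 75.78079990425671
front (array([ 0.4781, -0.2059,  0.1556]), np.float64(0.00025043729969042764)) rear (array([ 0.4412, -0.352 ,  0.1553]), np.float64(5.8247681655294954e-05))
barrel mids [[ 0.4716 -0.234   0.148 ]
 [ 0.4471 -0.3279  0.148 ]] 75.4165608009105 0.042322689488030245 0.04093175960199748
barrel mids [[ 0.4719 -0.2332  0.148 ]
 [ 0.4472 -0.3291  0.148 ]] 75.56907704234075 0.04174852637658389 0.04218446293581565
```

Run:
```python
from h import *
rel(down(75.6),[.4573,-.288,.20])
```

```text
rel rot [0.0007 0.0013 0.0205] shift [0.0288 0.006  0.0913] rows>= 2.3 t 6.95 [ 0.4448 -0.3146  0.2913] F [-0.1319 -0.6627  0.3696] w 0.09368324650801044 0.0 j [-44.3432   5.0042  85.9972  -0.0457  88.9283 -31.1145]
```

Call:
jog_arm --plan '[[[0, 0, 0.02, 0.015, 0.003, 0.03, 1], [0, 0, 0.02, 0.029, 0.006, 0.06, 1], [0, 0, 0.02, 0.029, 0.006, 0.091, 1], [0, 0, 0.02, 0.029, 0.006, 0.091, 1], [0, 0, 0.02, 0.029, 0.006, 0.091, 1]]]'

```text
clock: 7.37
eef_pos: [0.4558, -0.2884, 0.1984]
ee_rot: [[0.252, 0.968, -0.004], [0.968, -0.252, 0.002], [0.001, -0.004, -1.0]]
wrist_force: [-0.7, -0.5, -0.2]
width: 0.094
gripper_force: 0.0
```

Run:
```python
from h import *
rel(down(75.6),[.4573,-.288,.1252])
```

```text
rel rot [-0.0041 -0.0014 -0.0033] shift [0.0007 0.0017 0.0732] rows>= 1.8 t 7.3667 [ 0.4558 -0.2884  0.1984] F [-0.7287 -0.4936 -0.1828] w 0.09395226067337746 0.0 j [-41.5042   8.0401  93.6075  -0.034   78.6007 -26.9069]
```

Call:
jog_arm --plan '[[[0, 0, 0, 0, 0.001, 0.025, 1], [0, 0, 0, 0, 0.001, 0.05, 1], [0, 0, 0, 0, 0.001, 0.065, 1], [0, 0, 0, 0, 0.001, 0.074, 1], [0, 0, 0, 0, 0.001, 0.074, 1]]]'

```text
clock: 7.78
eef_pos: [0.4579, -0.2899, 0.126]
ee_rot: [[0.253, 0.968, -0.0], [0.968, -0.253, 0.0], [-0.0, -0.0, -1.0]]
wrist_force: [-0.3, 0.7, -0.5]
width: 0.094
gripper_force: 0.0
```

Call:
jog_arm --plan '[[[0, 0, 0, 0, 0, 0, 0], [0, 0, 0, 0, 0, 0, -0.3], [0, 0, 0, 0, 0, 0, -0.6], [0, 0, 0, 0, 0, 0, -1], [0, 0, 0, 0, 0, 0, -1]]]' --squeeze 25

```text
clock: 8.2
eef_pos: [0.4585, -0.2895, 0.1269]
ee_rot: [[0.252, 0.968, 0.001], [0.968, -0.252, -0.001], [-0.001, 0.002, -1.0]]
wrist_force: [0.5, -0.2, -0.9]
width: 0.064
gripper_force: 0.0
```

Call:
jog_arm --plan '[[[0, 0, 0, 0, 0, 0, -1], [0, 0, 0, 0, 0, 0, -1], [0, 0, 0, 0, 0, 0, -1]]]'

```text
clock: 8.45
eef_pos: [0.4579, -0.289, 0.126]
ee_rot: [[0.252, 0.968, -0.0], [0.968, -0.252, 0.0], [0.0, -0.0, -1.0]]
wrist_force: [-0.4, 0.6, -0.0]
width: 0.0441
gripper_force: 0.1
```

Call:
jog_arm --plan '[[[0, 0, 0, 0, 0, 0, -1], [0, 0, 0, 0, 0, 0, -1], [0, 0, 0, 0, 0, 0, -1], [0, 0, 0, 0, 0, 0, -1]]]'

```text
clock: 8.78
eef_pos: [0.4579, -0.289, 0.1259]
ee_rot: [[0.252, 0.968, -0.0], [0.968, -0.252, 0.0], [0.0, -0.0, -1.0]]
wrist_force: [-1.0, 0.1, 2.4]
width: 0.0417
gripper_force: 24.9
```

Call:
jog_arm --plan '[[[0, 0, 0, 0, 0, -0.01, -1], [0, 0, 0, 0, 0, -0.025, -1], [0, 0, 0, 0, 0, -0.04, -1], [0, 0, 0, 0, 0, -0.055, -1], [0, 0, 0, 0, 0, -0.07, -1]]]'

```text
clock: 9.2
eef_pos: [0.4578, -0.2888, 0.1964]
ee_rot: [[0.252, 0.968, -0.001], [0.968, -0.252, 0.001], [0.001, -0.001, -1.0]]
wrist_force: [0.1, -0.4, -2.8]
width: 0.0417
gripper_force: 25.0
```

Call:
jog_arm --plan '[[[0, 0, 0, 0, 0, -0.02, -1], [0, 0, 0, 0, 0, -0.04, -1], [0, 0, 0, 0, 0, -0.05, -1], [0, 0, 0, 0, 0, -0.05, -1], [0, 0, 0, 0, 0, -0.05, -1]]]'

```text
clock: 9.62
eef_pos: [0.4581, -0.2891, 0.2459]
ee_rot: [[0.252, 0.968, 0.0], [0.968, -0.252, -0.0], [-0.0, 0.0, -1.0]]
wrist_force: [-0.2, -0.0, -3.5]
width: 0.0419
gripper_force: 25.0
```

```bash
cat > aim.py <<'E'
from h import *
import sys
# grip: thermometer origin in tool frame from grasp: at grasp tool x=+nose, z=down. g = local (gx,gz) of TCP
gx,gz=float(sys.argv[1]),float(sys.argv[2]);head,p=np.radians(float(sys.argv[3])),float(sys.argv[4]);dist=float(sys.argv[5]);pe=float(sys.argv[6]) if len(sys.argv)>6 else 0
mouth=np.array([.5085,-.0035,.062])
h=np.array([np.cos(head),np.sin(head),0]);k=np.array([0,0,1.])
X=h*np.cos(p)-k*np.sin(p);Z=h*np.sin(p)+k*np.cos(p)
lens=mouth-dist*X;org=lens-.105*X-.1275*Z;tcp=org+gx*X+gz*Z
q=p-pe;xt=h*np.cos(q)-k*np.sin(q);zt=-(h*np.sin(q)+k*np.cos(q))
print("lens",lens,"org",org,"tcp",tcp);rel(np.c_[xt,np.cross(zt,xt),zt],tcp)
E
python3 aim.py .006 .111 75.6 .6 .15
```

```text
lens [ 0.4777 -0.1234  0.1467] org [ 0.4383 -0.2771  0.1008] tcp [ 0.4551 -0.2116  0.189 ]
rel rot [-0.0007 -0.5998 -0.0037] shift [ 0.0743 -0.0225  0.0569] rows>= 4.8 t 9.6167 [ 0.4581 -0.2891  0.2459] F [-0.1523 -0.0452 -3.4513] w 0.041918466406755825 24.965222775936127 j [-41.4142   6.0619  90.1232   0.0022  83.7872 -26.8054]
```

```bash
python3 aim.py .006 .111 76.5 .7 .155
```

```text
lens [ 0.4808 -0.1188  0.1619] org [ 0.4429 -0.2767  0.132 ] tcp [ 0.4607 -0.2027  0.213 ]
rel rot [-0.0063 -0.6998 -0.0187] shift [ 0.0842 -0.0193  0.0329] rows>= 5.6 t 9.6167 [ 0.4581 -0.2891  0.2459] F [-0.1523 -0.0452 -3.4513] w 0.041918466406755825 24.965222775936127 j [-41.4142   6.0619  90.1232   0.0022  83.7872 -26.8054]
```

Call:
jog_arm --plan '[[[0, -0.07, 0, 0.008, -0.002, 0, -1], [0, -0.14, 0, 0.016, -0.004, 0, -1], [0, -0.21, 0, 0.025, -0.006, 0, -1], [0, -0.28, 0, 0.034, -0.008, 0, -1], [0, -0.35, 0, 0.042, -0.01, 0, -1]]]'

```text
clock: 10.03
eef_pos: [0.458, -0.2448, 0.244]
ee_rot: [[0.236, 0.968, -0.089], [0.909, -0.252, -0.333], [-0.344, -0.003, -0.939]]
wrist_force: [-0.5, 0.5, -3.0]
width: 0.0421
gripper_force: 25.0
```

```bash
python3 aim.py .006 .111 76.5 .7 .155
```

```text
lens [ 0.4808 -0.1188  0.1619] org [ 0.4429 -0.2767  0.132 ] tcp [ 0.4607 -0.2027  0.213 ]
rel rot [-0.0121 -0.3483 -0.0157] shift [ 0.0495 -0.0079  0.0149] rows>= 2.8 t 10.0333 [ 0.458  -0.2448  0.244 ] F [-0.4628  0.4628 -2.9817] w 0.04208029020854655 24.99563902616501 j [-24.8293   2.5269  96.6224 -20.3025  78.0409  -6.478 ]
```

Call:
jog_arm --plan '[[[-0.003, -0.087, -0.004, 0.012, -0.002, 0.004, -1], [-0.006, -0.174, -0.008, 0.025, -0.004, 0.007, -1], [-0.009, -0.261, -0.012, 0.037, -0.006, 0.011, -1], [-0.012, -0.348, -0.016, 0.0495, -0.008, 0.015, -1], [-0.012, -0.348, -0.016, 0.0495, -0.008, 0.015, -1]]]'

```text
clock: 10.45
eef_pos: [0.4586, -0.1988, 0.2076]
ee_rot: [[0.168, 0.974, -0.154], [0.748, -0.227, -0.623], [-0.642, -0.011, -0.767]]
wrist_force: [-1.4, 1.0, -5.2]
width: 0.0419
gripper_force: 25.0
```

Call:
jog_arm --plan '[[[0, 0, 0, 0, 0, 0, -1], [0, 0, 0, 0, 0, 0, -1], [0, 0, 0, 0, 0, 0, -1]]]'

```text
clock: 10.7
eef_pos: [0.462, -0.205, 0.2156]
ee_rot: [[0.182, 0.972, -0.148], [0.745, -0.235, -0.625], [-0.642, 0.004, -0.767]]
wrist_force: [0.6, -0.1, -2.1]
width: 0.0417
gripper_force: 25.0
```

```bash
python3 aim.py .006 .111 76.5 .7 .155
python3 - <<'E'
from pan import *
pan()
a=np.load("top2.npz")["p"];b=np.load("scene2.npz")["p"]
cv2.imwrite("pics/t4.png",np.vstack([cv2.resize(x,None,fx=4,fy=4,interpolation=cv2.INTER_CUBIC)[...,::-1] for x in(a[215:285,250:450],b[210:290,200:400])]))
E
```

```text
lens [ 0.4808 -0.1188  0.1619] org [ 0.4429 -0.2767  0.132 ] tcp [ 0.4607 -0.2027  0.213 ]
rel rot [ 0.0022 -0.0028 -0.0036] shift [ 0.0031 -0.0018  0.0008] rows>= 0.1 t 10.7 [ 0.462  -0.205   0.2156] F [ 0.5514 -0.0519 -2.1094] w 0.04168048097848065 24.999287724494934 j [ -8.718    8.2855 101.1888 -40.859   78.0396  16.4871]Traceback (most recent call last):
  File "<stdin>", line 2, in <module>
  File "pan.py", line 9, in pan
    c=blob(m.astype(np.uint8),b);x,y,w,hh2=cv2.boundingRect(c);e=cv2.fitEllipse(cv2.convexHull(c))
                                                                 ~~~~~~~~~~~~~~^^^^^^^^^^^^^^^^^^^
cv2.error: OpenCV(4.12.0) /io/opencv/modules/imgproc/src/shapedescr.cpp:361: error: (-201:Incorrect size of input array) There should be at least 5 points to fit the ellipse in function 'fitEllipseNoDirect'
```

Run:
```python
from h import *
p,d=grab_frame("scene");np.savez("s5.npz",p=p)
s=get_state();w,_=grab_frame("wrist");np.savez("w5.npz",p=w,R=s["ee_rot"],t=s["eef_pos"])
a=cv2.resize(p[180:300,180:440],(780,360),interpolation=2);b=cv2.resize(w,(320,240))
o=np.zeros((600,780,3),np.uint8);o[:360]=a;o[360:,:320]=b;o[360:,320:780]=cv2.resize(w[100:340,90:550],(460,240))
cv2.imwrite("pics/t5.png",o[...,::-1])
```

```text
(no output)
```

View pics/t5.png

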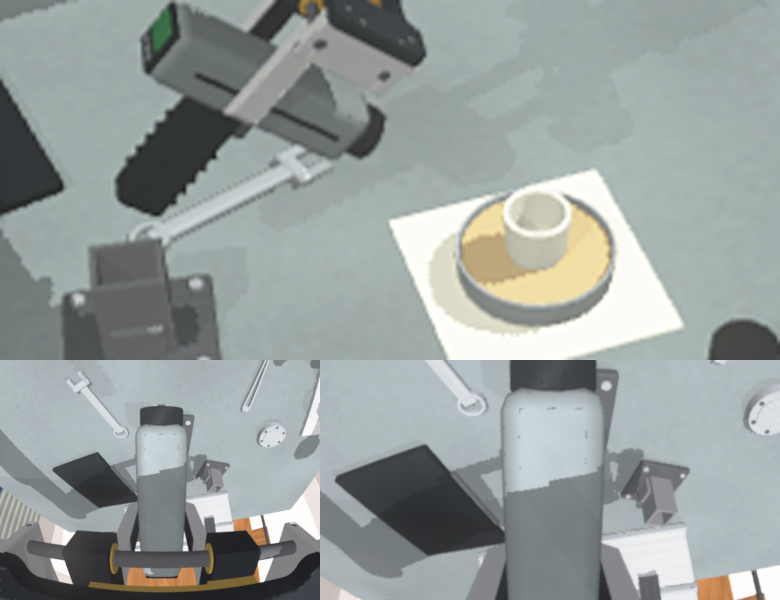

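The thermometer is held nose-down at a slant, pointing at the crucible. The pan is on the sheet and the holder is empty and clear. In the wrist crop the barrel's front edge is at about row 130 and its rear edge at about row 434. I'll check for slip in the grip against the expected pixels.

```bash
python3 - <<'E'
from h import *
M=np.linalg.inv(np.array(W["mount"]))
def proj(P):
    c=M@np.r_[P,1];r=np.hypot(c[0],c[1]);th=np.arctan2(r,c[2]);return W["cx"]+c[0]/r*th*W["fx"],W["cy"]+c[1]/r*th*W["fx"]
for x,z in((.090,.1405),(-.062,.1405)):
  for pe in(0,.1): # nose drop
    q=np.array([x-.006,0,.111-z]);c,s=np.cos(pe),np.sin(pe);g=np.array([0,0,-.0188]);q=q-g
    q=np.array([c*q[0]-s*q[2]*-1*-1,0,s*q[0]+c*q[2]])+g;print(x,pe,proj(q))
w=np.load("w5.npz")["p"];g=cv2.cvtColor(w,cv2.COLOR_RGB2GRAY);print(g[85:140,323].tolist(),g[415:450,323].tolist())
p=np.load("s5.npz")["p"];h=cv2.cvtColor(p,cv2.COLOR_RGB2HSV).astype(int)
m=(h[...,1]>70)&(h[...,0]<25)&(h[...,2]>60);e=cv2.fitEllipse(cv2.convexHull(blob(m.astype(np.uint8),(300,220,420,318))));print(e,plane("scene",e[0],.022))
E
python3 aim.py .006 .111 76.5 .7 .155
```

```text
0.09 0 (np.float64(320.0974764009149), np.float64(135.82271135367824))
0.09 0.1 (np.float64(320.24041911631036), np.float64(134.52093345044744))
-0.062 0 (np.float64(320.8039500840614), np.float64(433.55388027175036))
-0.062 0.1 (np.float64(320.7434279968771), np.float64(440.39605921348584))
[182, 183, 180, 166, 141, 122, 92, 72, 70, 72, 74, 76, 77, 77, 78, 79, 79, 79, 80, 80, 80, 81, 81, 81, 82, 82, 83, 83, 83, 82, 82, 81, 81, 80, 80, 80, 80, 79, 79, 79, 79, 78, 75, 73, 77, 98, 131, 155, 166, 171, 174, 177, 179, 182, 185] [89, 103, 120, 126, 125, 126, 125, 125, 125, 124, 125, 125, 125, 125, 125, 125, 126, 122, 100, 62, 43, 82, 138, 153, 154, 155, 155, 155, 155, 156, 155, 156, 156, 156, 156]
((358.2364501953125, 262.7988586425781), (34.752254486083984, 49.384788513183594), 92.72865295410156) [ 0.5075 -0.003   0.022 ]
lens [ 0.4808 -0.1188  0.1619] org [ 0.4429 -0.2767  0.132 ] tcp [ 0.4607 -0.2027  0.213 ]
rel rot [ 0.0024 -0.0026 -0.0046] shift [ 0.0035 -0.0018  0.001 ] rows>= 0.1 t 10.85 [ 0.4619 -0.2051  0.216 ] F [-0.7871 -0.0045 -2.9133] w 0.04161846391530882 24.999415576457977 j [ -8.7306   8.2501 101.1842 -40.8714  78.0566  16.5153]
```

There is no noticeable slip: the rear edge is within 1 px of the expected row and the front within 5 px, about 5 mm or less at the target. The pan is centred to about 5 mm and the aim residual is about 2 mm, so I'm handing in.

```bash
python3 -c "
from workcell import *
print(job_done())"
```

```text
the job is handed in; nothing more can be done
None
```

I handed the job in at about 11 s on the robot clock: by my measurements the whole pan is on the sheet, about 5 mm off centre, and the thermometer is held steady, aimed at the crucible mouth from about 15 cm; the system did not return a verdict.

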